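# Stock the condiment tray in order

## Robot

A 6-joint arm with a two-finger parallel gripper is mounted at the origin on a cart in front of the work surface, level with it; the furniture and walls round the work are solid. World frame = base frame: x ahead of the robot, y to its left, z up, the work surface at z = 0. Lengths are in mm, angles in rad, forces in N, time in s.
With the tool pointing down it reaches from about 350 to 775 mm from the base axis. Payload 7.3 kg.
Tool frame: the origin (TCP) lies at the very end of the fingers, on their centre line; the grasp point (between the pads) lies 19 mm behind it; z points along the fingers, y is the line along which they close (so a half turn about z gives the same grasp; the last joint's range is limited). The gripper opens to 92 mm and grips with 3 to 60 N. Pads are 19 mm wide; open, the fingers measure 130 mm over their backs; the gripper's body (75 mm by 190 mm) begins 47 mm behind the grasp point.
Start: joints at [-1.303, 0.342, 1.524, -0, 1.275, -0.146], TCP at [211.122, -480.7, 226.741] pointing down, gripper open.
Joint ranges: [-2.53, 2.53], [-0.77, 2.02], [0.04, 2.7], [-1, 4.14], [0.28, 2.66], [-3.11, 3.11]. Speed limits (rad/s): [2.57, 2.57, 3.14, 3.14, 3.14, 3.14].

## Interface

Orientations are given as [roll, pitch, yaw] about the fixed x, y, z axes, in that order (R = Rz(yaw) Ry(pitch) Rx(roll)).
In Python, from plant import get_obs, vision, workorder gives the robot as it stands.
- The arm moves only by the shell command python3 -m pendant 'ROWS' [OPENING]. ROWS is a JSON object of lists of equal length, an entry for each row: "dp": the shift along the tool's x, y, z in m, a list of three; "rotation": the turn, a rotation vector about the tool's x, y, z in rad, a list of three. A call has 1 to 8 rows; each row is the pose to reach, as a shift and turn from the pose commanded when the call began, along the tool's axes at that moment; what a row does not reach only later rows make up. A row lasts 1/8 s, in which the tool goes at most 62.5 mm and 10.7 degrees, less where a joint would pass 70% of its speed; a pose out of reach is approached as far as the arm can. A call with a gripper value outside its range is refused whole. OPENING is the finger opening in m, from 0 to 0.0918, set as the call begins (- or left out, the last holds). The fingers move at their own pace and stop on an object; the grip force is fixed at half the most. Time passes only in rows, so rows that repeat a pose let the fingers close. It gives the time, the measured TCP pose, the force, the opening and the grip force at its end, in the units of the state.
- get_obs(): the state, without advancing time (a new reading comes with each control period).
- vision.capture(name): name is "scene" or "top" or "wrist"; returns a dict with "pixels" (400x640x3 uint8, red, green, blue), "vfov" (degrees; the focal length in pixels is half the picture's height over the tangent of half this angle, whatever the lens; pixels are square), "cx", "cy" (the principal point, pixels), "pose" (4x4, takes a point from camera to world coordinates); the wrist camera has in their place "T_tool_cam" (4x4, takes a point from camera to tool coordinates, whose origin is the TCP and whose axes are the flange's). Camera axes: x right, y up, looking along -z (the intrinsics and any distortion apply to the point x, -y, -z); pixel columns grow to the right and rows downward; lengths in mm; the calibration is good to about 2 mm. A picture is of the moment at which its call begins: read the wrist's pose just before it. There is no depth.
- workorder.close_job(): hands the job in; it is judged then, once.
The state is a dict: "time": time; "joint_positions": joint angles; "dq": joint speeds; "tau": joint torques, N m; "tool_pos": TCP position; "tcp_rot": TCP orientation; "contact_force": force on the tool from outside, world axes, zero at the start; "moment": the same for the moment, N m; "grip_width": finger opening in mm; "finger_force": force on a finger pad.
Only numpy, scipy, OpenCV 4.12 (cv2) and the standard library are available. Lean on these libraries where they do the work, as an engineer would, in place of code of your own. Each camera call takes 0.05 s, during which the arm holds its last target. There are 200 camera calls.

## Task

Stock the wooden condiment tray, working from its wide end to its narrow end: first stand the red-lidded jam jar in the large compartment, then the yellow-capped spice jar in the small compartment right beside it, then the salt shaker in the next (middle) one, and last the black-capped spice jar in the end one farthest from the jam. Set each one down upright on the floor of its compartment, without dropping it, and let go. Leave the tin, the mug and the tea canister where they stand.

Things in the scene. Friction and masses are not known exactly. Their poses are not given: they have to be found in the camera images.
- tray: Fixed open wooden tray, 280 mm long (its x), any heading. At -x a wide compartment, 82 x 82 mm inside (centre x -93 mm); then in a row three small ones, 56 x 56 mm inside (centres x -18, +44, +106 mm); all at y 0. Outer width 94 mm at the wide end, 68 mm along the rest. Walls 6 mm thick, 18 mm high; compartment floors 6 mm above worktop. Origin: mid-length, centre line, worktop height; z up.
- jam_jar: Glass jar of red jam with a round red lid, 86 mm high; glass roughly 62 (its x) x 70 mm (its y), lid 65 mm in diameter from 75 to 86 mm up; 0.23 to 0.43 kg, stands upright. Origin: centre of its underside, z up. Goes in the tray's large compartment.
- yellow_jar: Round spice jar with a yellow cap, 44 mm in diameter, 100 mm high, the cap (44 mm wide) from 80 mm up; about 0.11 kg, stands upright. Origin: centre of its underside, z up.
- salt_shaker: Round salt shaker, grey with a clear waist and a grey perforated dome top, 44 mm in diameter, 90 mm high (leans by up to 0.05 rad on its uneven foot), narrowing to 34 mm above 70 mm; about 0.1 kg, stands upright. Origin: centre of its underside, z up.
- black_jar: Round spice jar with a black cap and green label, 41 mm in diameter, 104 mm high, the cap (40 mm wide) from 84 mm up; about 0.11 kg, stands upright. Origin: centre of its underside, z up.
- tin: Bystander, to be left alone: short food tin with a white and red label, 75 mm in diameter, 58 mm high, right of the tray. Origin: centre of its underside.
- mug: Bystander, to be left alone: dark grey mug, 88 mm wide, 106 mm high, handle toward its -y, behind the work, near the middle. Origin: under its middle (handle included).
- canister: Bystander, to be left alone: square olive-green tea canister with a knobbed lid, 72 x 72 x 110 mm, at the left. Origin: centre of its underside. Behind and above it, fixed, a toaster oven on a wire shelf fills x over 0.64 m, y 0.1 to 0.55 m, up to z 0.4 m: keep the arm clear of it.
There are look-alikes about, which are no part of the job. Leave any purple look-alike of the yellow_jar alone. Leave any purple look-alike of the black_jar alone.

How it is judged (in metres and radians):
On the way, in this order (a step that is already met when the one before it is completed fails the run):
1. the jam jar stands in the large compartment (x of jam_jar in the frame of tray between -0.105 and -0.081 m and y of jam_jar in the frame of tray between -0.012 and 0.012 m and z of jam_jar in the frame of tray between 0.002 and 0.01 m and angle between jam_jar's own z axis and vertical below 0.15 rad), for 0.2 s.
2. the yellow-capped jar stands in the small compartment beside the jam jar's (x of yellow_jar in the frame of tray between -0.028 and -0.008 m and y of yellow_jar in the frame of tray between -0.01 and 0.01 m and z of yellow_jar in the frame of tray between 0.002 and 0.01 m and angle between yellow_jar's own z axis and vertical below 0.15 rad), for 0.2 s.
3. the salt shaker stands in the middle small compartment (x of salt_shaker in the frame of tray between 0.034 and 0.054 m and y of salt_shaker in the frame of tray between -0.01 and 0.01 m and z of salt_shaker in the frame of tray between 0.002 and 0.01 m and angle between salt_shaker's own z axis and vertical below 0.15 rad), for 0.2 s.
4. the black-capped jar stands in the small compartment at the far end from the jam jar (x of black_jar in the frame of tray between 0.096 and 0.116 m and y of black_jar in the frame of tray between -0.01 and 0.01 m and z of black_jar in the frame of tray between 0.002 and 0.01 m and angle between black_jar's own z axis and vertical below 0.15 rad), for 0.2 s.
At the end, for the whole second after the job is handed in: Jam jar in the large compartment (within 12 mm of its centre along each tray axis), then outward yellow-capped jar, salt shaker, black-capped jar in the small ones (within 10 mm); each upright within 0.15 rad, underside 2 to 10 mm above the worktop, released, at rest (all of step 1 and all of step 2 and all of step 3 and all of step 4 and linear speed of each of jam_jar, yellow_jar, salt_shaker, black_jar below 0.02 m/s); the robot touches nothing.
It fails at once if the tin is moved more than 20 mm (distance of tin from where it was at the start of the episode above 0.02 m).
It fails at once if the mug is moved more than 20 mm (distance of mug from where it was at the start of the episode above 0.02 m).
It fails at once if the canister is moved more than 20 mm (distance of canister from where it was at the start of the episode above 0.02 m).
It fails at once if a jar or the salt shaker is dropped (moves faster than 0.7 m/s out of the fingers) ((linear speed of jam_jar above 0.7 m/s and contact force between the fingers and jam_jar below 0.05 N) or (linear speed of yellow_jar above 0.7 m/s and contact force between the fingers and yellow_jar below 0.05 N) or (linear speed of salt_shaker above 0.7 m/s and contact force between the fingers and salt_shaker below 0.05 N) or (linear speed of black_jar above 0.7 m/s and contact force between the fingers and black_jar below 0.05 N)).
It also fails if it takes over 128 s, if anything falls off the work surface, if the arm or the gripper's body presses on something with over 40 N, if the wrist force passes 120 N, or if a joint passes its speed limit or range.

## Working session

There is one attempt and no reset: what is moved stays moved. The work goes in short steps, Python scripts to look and compute and a shell command to move; the robot and the scene stay as the last step left them, time stands still between calls to the robot, and variables do not carry over. Pictures are saved under pics/ and viewed, at most 14 in all, crops included, and the job is handed in when it is done.

```bash
ls; mkdir -p pics; python3 - <<'E'
from plant import get_obs, vision
import cv2,numpy as np
np.set_printoptions(precision=4,suppress=True)
o=get_obs(); print(o)
for n in ("scene","top"):
    c=vision.capture(n); cv2.imwrite(f"pics/{n}0.png",c["pixels"][:,:,::-1]); np.savez(f"{n}0.npz",**c)
    print(n,{k:v for k,v in c.items() if k!="pixels"})
E
```

```text
pics
{'time': 0.0, 'joint_positions': array([-1.303 ,  0.3427,  1.5251,  0.    ,  1.2754, -0.146 ]), 'dq': array([-0.0016, -0.0009, -0.0023,  0.0008, -0.0014, -0.002 ]), 'tau': array([ -0.0004, -43.1237, -24.4224,   0.0718,   0.0559,  -0.0002]), 'tool_pos': array([ 211.0044, -480.2613,  226.0325]), 'tcp_rot': array([-3.14  , -0.0002,  0.4138]), 'contact_force': array([-0.4142,  0.139 ,  0.1459]), 'moment': array([ 0.0192, -0.0109, -0.006 ]), 'finger_force': 0.0, 'grip_width': 91.67492267813964}
scene {'vfov': 49.91212359621001, 'cx': 317.3262252253461, 'cy': 201.02253801164179, 'pose': array([[   0.6536,    0.4982,   -0.5697, -366.799 ],
       [  -0.7568,    0.4248,   -0.4967, -792.2794],
       [  -0.0054,    0.7558,    0.6547, 1112.4723],
       [   0.    ,    0.    ,    0.    ,    1.    ]])}
top {'vfov': 53.220934159489076, 'cx': 323.5660938074756, 'cy': 204.20164731092476, 'pose': array([[   0.0106,    0.9821,   -0.1883,  338.3228],
       [  -0.9998,    0.0134,    0.0133,   19.392 ],
       [   0.0156,    0.1881,    0.982 , 1303.2735],
       [   0.    ,    0.    ,    0.    ,    1.    ]])}
```

View pics/scene0.png

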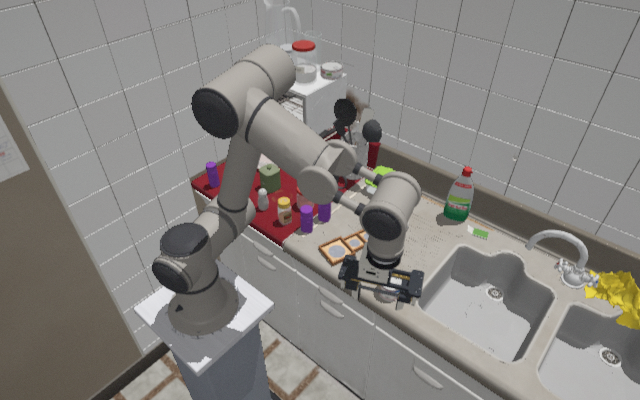

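View pics/top0.png

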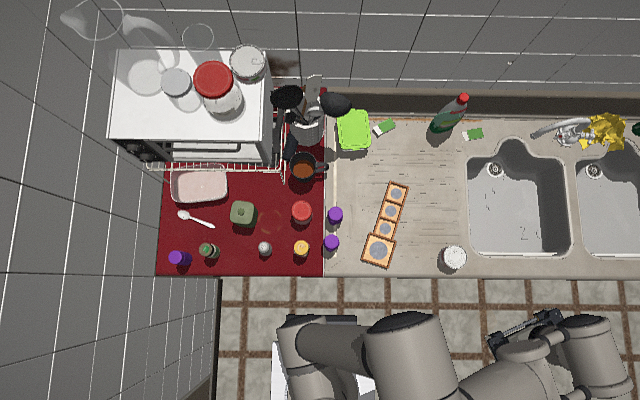

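The top view shows the tray with its wide end at about (377,250) and its narrow end at (397,192). It also shows jam (302,212), yellow (301,248), salt (265,249) and black/green (209,250). The purple look-alikes are at (335,214), (331,243) and (180,258). Next: measure these.

```bash
cat > h.py <<'E'
import numpy as np,cv2
from scipy.spatial.transform import Rotation as R
np.set_printoptions(precision=4,suppress=True)
def ray(c,u,v,z,T=None):
    T=c["pose"] if T is None else T
    f=200/np.tan(np.radians(float(c["vfov"]))/2)
    d=T[:3,:3]@np.array([(u-c["cx"])/f,-(v-c["cy"])/f,-1]); o=T[:3,3]
    return (o+d*(z-o[2])/d[2])[:2]
def blobs(img,lo,hi,box,amin=20):
    x0,y0,x1,y1=box
    h=cv2.cvtColor(np.ascontiguousarray(img[y0:y1,x0:x1]),cv2.COLOR_RGB2HSV)
    m=cv2.inRange(h,np.array(lo),np.array(hi))
    cs,_=cv2.findContours(m,cv2.RETR_EXTERNAL,cv2.CHAIN_APPROX_NONE)
    return [c+np.array([x0,y0]) for c in cs if cv2.contourArea(c)>=amin]
E
python3 - <<'E'
from h import *
c=np.load("top0.npz"); im=c["pixels"]
h=cv2.cvtColor(im,cv2.COLOR_RGB2HSV)
for n,p in dict(jam=(302,210),yel=(301,246),salt=(265,246),blk=(207,246),wood=(377,235),cloth=(280,262),top=(420,235),tin=(453,253)).items(): print(n,h[p[1],p[0]],ray(c,*p,90))
for b in blobs(im,(5,90,110),(22,255,255),(350,170,420,280)):
    r=cv2.minAreaRect(b); print("wood",cv2.contourArea(b),r,[ray(c,*p,18) for p in cv2.boxPoints(r)])
big=cv2.resize(im[160:290,160:480],None,fx=2.5,fy=2.5,interpolation=cv2.INTER_CUBIC); cv2.imwrite("pics/crop.png",big[:,:,::-1])
E
```

```text
jam [  1 152 201] [551.8386  69.2339]
yel [ 18  91 231] [441.0164  69.962 ]
salt [ 26   9 188] [439.7165 178.846 ]
blk [ 67 125 126] [437.6298 353.6295]
wood [ 11 149 142] [ 477.337  -161.4016]
cloth [176 188 114] [392.2607 132.0213]
top [ 19  31 156] [ 478.9687 -293.3219]
tin [ 25   7 222] [ 425.295  -392.0833]
wood 1874.5 ((386.5270690917969, 223.66217041015625), (29.188024520874023, 84.18208312988281), 17.10272979736328) [array([ 405.9623, -117.132 ]), array([ 672.4088, -201.3838]), array([ 644.4162, -293.5969]), array([ 379.8274, -206.0405])]
```

View pics/crop.png

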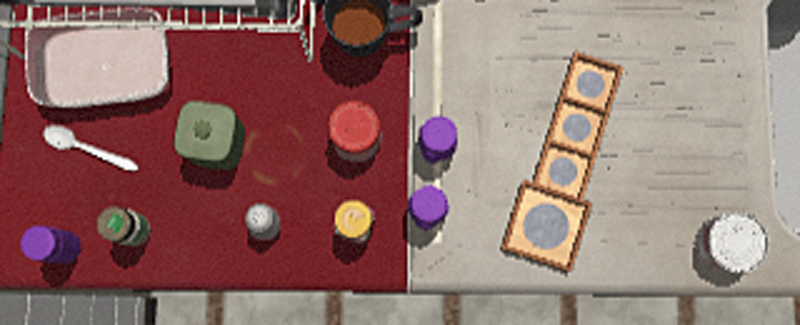

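The crop shows a grey disc on each compartment floor at crop px (548,226), (564,172), (577,127), (591,84). The jar tops are clear, with no occlusion.

```bash
python3 - <<'E'
from h import *
from plant import vision
c=np.load("top0.npz"); im=c["pixels"]
P=lambda u,v,z: ray(c,u/2.5+160,v/2.5+160,z)
for n,a in dict(jam=(353,126,86),yel=(354,219,100),salt=(261,218,88),blk=(115,223,104),pur1=(439,136,102),pur2=(430,205,102),pur3=(42,243,102),can=(205,130,110),mug=(360,22,106),tin=(738,240,58)).items(): print(n,P(*a))
# discs: grey-blue pads on floors
D=[]
for b in blobs(im,(90,15,90),(130,120,200),(355,180,410,270),15):
    m=cv2.moments(b); u,v=m["m10"]/m["m00"],m["m01"]/m["m00"]; D.append(ray(c,u,v,6)); print("disc",u,v,m["m00"],D[-1])
if len(D)>1:
    D=np.array(sorted(D,key=lambda p:p[0])); print(np.linalg.norm(np.diff(D,axis=0),axis=1),"yaw",np.arctan2(*(D[-1]-D[0])[::-1]))
w=vision.capture("wrist"); print({k:v for k,v in w.items() if k!="pixels"})
E
```

```text
jam [551.2535  71.8446]
yel [435.3946  67.6423]
salt [436.2337 180.7845]
blk [426.9342 352.1185]
pur1 [537.4688 -33.9634]
pur2 [453.1322 -23.535 ]
pur3 [402.3873 437.4862]
can [539.7599 249.4977]
mug [678.9434  65.0696]
tin [ 418.3648 -409.3533]
disc 378.0206841686555 249.85998408910103 209.5 [ 438.6073 -176.5303]
disc 384.73580246913576 228.1358024691358 67.5 [ 509.8678 -199.6725]
disc 390.2279411764706 210.43382352941177 68.0 [ 569.0618 -218.9631]
disc 395.60483870967744 192.91129032258064 62.0 [ 628.6773 -238.1926]
[74.9242 62.258  62.6401] yaw -0.31370617422312785
{'vfov': 61.97651166082337, 'cx': 315.57249965123543, 'cy': 198.90310923379133, 'T_tool_cam': array([[  -0.0004,    0.9582,    0.2862,   77.175 ],
       [   1.    ,    0.0005,   -0.0003,   -0.5904],
       [  -0.0004,    0.2862,   -0.9582, -158.4502],
       [   0.    ,    0.    ,    0.    ,    1.    ]])}
```

```bash
cat >> h.py <<'E'
def delta(pos,yaw):
    """shift (m) and turn about tool z from the present pose to a tool-down pose"""
    from plant import get_obs
    o=get_obs(); r=R.from_euler("xyz",o["tcp_rot"]); t=R.from_euler("xyz",[np.pi,0,yaw])
    print("t",round(o["time"],2),"at",o["tool_pos"],o["tcp_rot"],"F",o["contact_force"],"w",round(o["grip_width"],1))
    print("dp",r.inv().apply(np.array(pos)-o["tool_pos"])/1000,"rot",(r.inv()*t).as_rotvec())
def tool():
    from plant import get_obs
    o=get_obs(); T=np.eye(4); T[:3,:3]=R.from_euler("xyz",o["tcp_rot"]).as_matrix(); T[:3,3]=o["tool_pos"]; return T
def wrist(name):
    from plant import vision
    T=tool(); w=vision.capture("wrist"); w["pose"]=T@w["T_tool_cam"]; np.savez(name+".npz",**w); cv2.imwrite(f"pics/{name}.png",w["pixels"][:,:,::-1]); return w
E
python3 -m pendant '{"dp":[[0.467,-0.395,-0.1],[0.467,-0.395,-0.1],[0.467,-0.395,-0.1],[0.467,-0.395,-0.1],[0.467,-0.395,-0.1],[0.467,-0.395,-0.1],[0.467,-0.395,-0.1],[0.467,-0.395,-0.1]],"rotation":[[0,0,0.1],[0,0,0.2],[0,0,0.3],[0,0,0.414],[0,0,0.414],[0,0,0.414],[0,0,0.414],[0,0,0.414]]}' 0.0918
python3 -c "
from h import *
delta([490,90,330],0)"
```

```text
time: 1.15
tool_pos: [428.4, -35.4, 307.7]
tcp_rot: [3.141, -0.0, -0.0]
contact_force: [1.7, 0.4, 0.0]
grip_width: 91.6
finger_force: 0.0
t 1.15 at [428.3859 -35.4401 307.7443] [ 3.1413 -0.0003 -0.0002] F [1.7188 0.3989 0.0184] w 91.6
dp [ 0.0616 -0.1254 -0.0223] rot [ 0.0003 -0.0003 -0.0002]
```

```bash
python3 -m pendant '{"dp":[[0.06,-0.125,-0.022],[0.06,-0.125,-0.022],[0.06,-0.125,-0.022],[0.06,-0.125,-0.022]],"rotation":[[0,0,0],[0,0,0],[0,0,0],[0,0,0]]}'
python3 -c "
from h import *
wrist('w1')"
```

```text
time: 1.65
tool_pos: [487.8, 87.9, 328.8]
tcp_rot: [3.141, 0.001, 0.002]
contact_force: [-0.2, 0.2, 0.5]
grip_width: 91.5
finger_force: 0.0
```

View pics/w1.png

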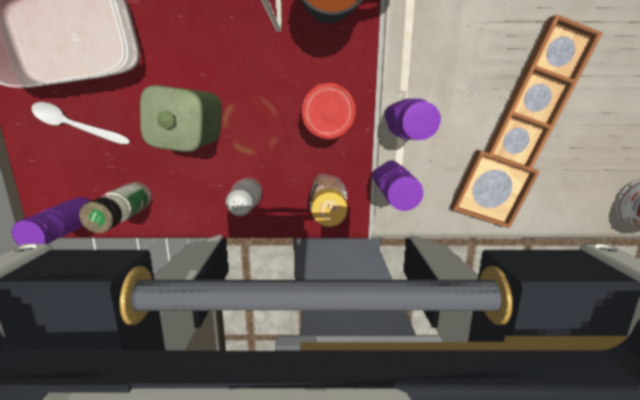

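The wrist view shows the whole scene: jam lid (329,111), yellow cap (329,207), salt dome (237,202), black cap with a green mark (98,215), and the tray discs at (492,187), (516,140), (538,97) and (562,51). I'll measure these and compare them with the top view.

```bash
python3 - <<'E'
from h import *
c=dict(np.load("w1.npz")); im=c["pixels"]
def fit(n,lo,hi,box,z):
    bs=blobs(im,lo,hi,box,40)
    for b in bs:
        w=np.array([ray(c,*p[0],z) for p in b],dtype=np.float32)
        (x,y),r=cv2.minEnclosingCircle(w); print(n,b.reshape(-1,2).mean(0),cv2.contourArea(b),"circle",x,y,"d",2*r,cv2.fitEllipse(w)[:2])
h=cv2.cvtColor(im,cv2.COLOR_RGB2HSV)
for p in [(329,111),(329,215),(237,205),(85,210),(260,215),(280,180)]: print(h[p[1],p[0]])
fit("jam",(0,120,130),(8,200,255),(295,75,365,145),86)
fit("yel",(15,90,120),(32,255,255),(300,170,360,235),100)
D=[]
for b in blobs(im,(85,10,80),(130,120,220),(440,20,610,215),100):
    m=cv2.moments(b); D.append(ray(c,m["m10"]/m["m00"],m["m01"]/m["m00"],6)); print("disc",m["m00"],D[-1])
D=np.array(sorted(D,key=lambda p:p[0])); print(np.linalg.norm(np.diff(D,axis=0),axis=1),"yaw",np.arctan2(*(D[-1]-D[0])[::-1]))
print("salt",ray(c,237,202,88),"blk",ray(c,97,216,104))
E
```

```text
[  1 157 216]
[ 21 150 124]
[ 30  11 168]
[ 20  71 133]
[178 171  64]
[178 182 129]
jam [328.5031 110.0818] 2424.5 circle 551.6781005859375 73.79199981689453 d 65.8214340209961 ((552.2101440429688, 73.23441314697266), (63.193180084228516, 64.10680389404297))
yel [327.9245 205.7075] 995.0 circle 440.095458984375 73.00587463378906 d 48.06935119628906 ((439.9916687011719, 72.33883666992188), (42.335350036621094, 47.19829559326172))
disc 938.0 [ 437.3774 -175.9346]
disc 370.5 [ 508.5419 -199.234 ]
disc 424.5 [ 567.6965 -218.6885]
disc 490.5 [ 626.5806 -237.9695]
[74.8815 62.2715 61.9605] yaw -0.3168292220524673
salt [441.1971 186.5227] blk [428.158  354.3799]
```

Tray and jam agree between the two views: disc spacings are 75/62/62 and the lid diameter measures about 65. I'll go over the jam and descend with the fingers along world y.

```bash
python3 -m pendant '{"dp":[[0.064,0.015,0.0],[0.064,0.015,0.03],[0.064,0.015,0.09],[0.064,0.015,0.15],[0.064,0.015,0.15],[0.064,0.015,0.15]],"rotation":[[0,0,0],[0,0,0],[0,0,0],[0,0,0],[0,0,0],[0,0,0]]}'
python3 -c "
from h import *
c=wrist('w2')
im=c['pixels']
for b in blobs(im,(0,120,130),(8,200,255),(100,20,540,300),300):
    w=np.array([ray(c,*p[0],86) for p in b],dtype=np.float32); print(b.reshape(-1,2).mean(0),cv2.fitEllipse(w))
delta([551.8,72.8,43],0)"
```

```text
time: 2.45
tool_pos: [553.1, 71.4, 181.9]
tcp_rot: [3.141, -0.003, -0.002]
contact_force: [0.9, 0.0, 0.9]
grip_width: 92.0
finger_force: 0.0
[181.1579 186.8816] ((565.2261352539062, 177.51068115234375), (10.739501953125, 30.594974517822266), 67.8985366821289)
[312.8178 195.7733] ((557.4097290039062, 73.9508285522461), (55.18238067626953, 66.41149139404297), 2.0334079265594482)
t 2.5 at [553.6178  71.699  182.495 ] [ 3.1414 -0.0052 -0.0013] F [0.1287 0.3026 0.0745] w 91.4
dp [-0.0025 -0.0011  0.1395] rot [ 0.0002 -0.0052 -0.0013]
```

View pics/w2.png

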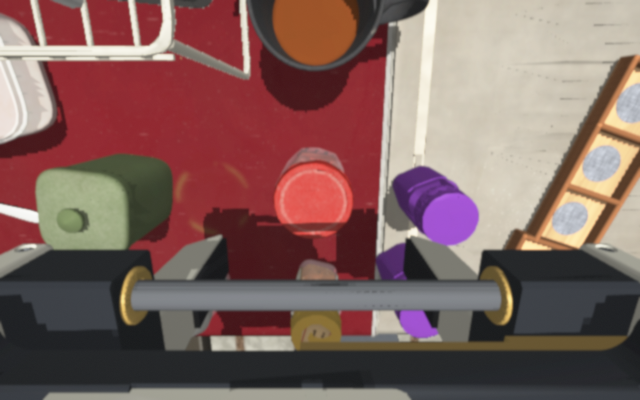

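The lid (314,198) sits centred between the fingers and the glass is symmetric about it. Both purple jars are clear, so I'll descend and grip.

```bash
python3 -m pendant '{"dp":[[-0.001,-0.001,0.04],[-0.001,-0.001,0.08],[-0.001,-0.001,0.11],[-0.001,-0.001,0.13],[-0.001,-0.001,0.139],[-0.001,-0.001,0.139]],"rotation":[[0,0.005,0],[0,0.005,0],[0,0.005,0],[0,0.005,0],[0,0.005,0],[0,0.005,0]]}'
python3 -m pendant '{"dp":[[0,0,0],[0,0,0],[0,0,0],[0,0,0],[0,0,0],[0,0,0]],"rotation":[[0,0,0],[0,0,0],[0,0,0],[0,0,0],[0,0,0],[0,0,0]]}' 0.04
```

```text
time: 3.25
tool_pos: [552.0, 73.4, 41.6]
tcp_rot: [3.141, -0.007, -0.0]
contact_force: [0.3, 0.1, -0.0]
grip_width: 91.8
finger_force: 0.0
time: 4.0
tool_pos: [551.3, 73.5, 40.9]
tcp_rot: [3.141, -0.006, -0.0]
contact_force: [-0.1, -0.2, 6.0]
grip_width: 65.9
finger_force: 30.0
```

```bash
python3 -m pendant '{"dp":[[0,0,-0.01],[0,0,-0.03],[0,0,-0.06],[0,0,-0.1],[0,0,-0.134],[0,0,-0.134],[0,0,-0.134]],"rotation":[[0,0,0],[0,0,0],[0,0,0],[0,0,0],[0,0,0],[0,0,0],[0,0,0]]}'
python3 -c "
from h import *
delta([438,-176.2,175],-0.315)"
```

```text
time: 4.88
tool_pos: [549.2, 73.6, 172.8]
tcp_rot: [3.142, -0.002, -0.0]
contact_force: [-0.8, 0.4, -4.4]
grip_width: 66.0
finger_force: 30.0
t 4.88 at [549.1906  73.5654 172.7908] [ 3.1416 -0.002  -0.0002] F [-0.8138  0.3659 -4.426 ] w 66.0
dp [-0.1111  0.2498 -0.0024] rot [-0.0003 -0.002   0.3148]
```

```bash
python3 -m pendant '{"dp":[[-0.01,0.025,0],[-0.03,0.065,0],[-0.05,0.11,0],[-0.07,0.155,0],[-0.09,0.2,0],[-0.105,0.235,0],[-0.111,0.25,0],[-0.111,0.25,0]],"rotation":[[0,0,0.03],[0,0,0.08],[0,0,0.14],[0,0,0.2],[0,0,0.25],[0,0,0.29],[0,0,0.315],[0,0,0.315]]}'
python3 -c "
from h import *
c=wrist('w3')
delta([438,-176.2,50],-0.315)"
```

```text
time: 5.88
tool_pos: [438.6, -176.6, 172.7]
tcp_rot: [-3.139, -0.003, -0.317]
contact_force: [1.1, -0.5, -3.8]
grip_width: 66.1
finger_force: 30.0
t 5.92 at [ 438.9934 -175.8944  172.9465] [-3.1391 -0.003  -0.3156] F [ 0.2037  0.2373 -3.8031] w 66.0
dp [-0.0012  0.0009  0.1229] rot [-0.0025 -0.003  -0.0006]
```

View pics/w3.png

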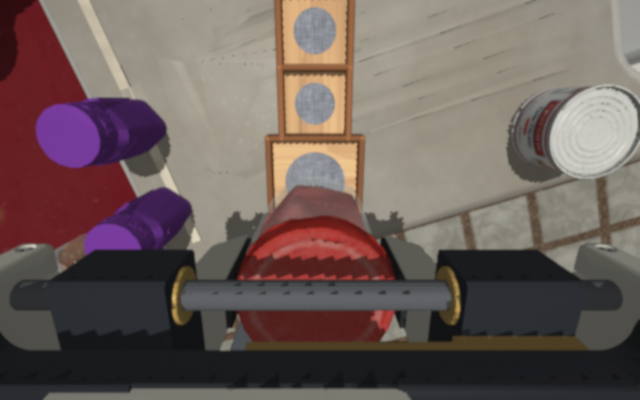

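The jar hangs upright and is centred on the tray line, and the wide compartment lies just under it. Lowering.

```bash
python3 -m pendant '{"dp":[[-0.001,0.001,0.03],[-0.001,0.001,0.06],[-0.001,0.001,0.09],[-0.001,0.001,0.11],[-0.001,0.001,0.117],[-0.001,0.001,0.12],[-0.001,0.001,0.12],[-0.001,0.001,0.12]],"rotation":[[0,0,0],[0,0,0],[0,0,0],[0,0,0],[0,0,0],[0,0,0],[0,0,0],[0,0,0]]}'
python3 -m pendant '{"dp":[[0,0,0.002],[0,0,0.002],[0,0,0.002]],"rotation":[[0,0,0],[0,0,0],[0,0,0]]}'
```

```text
time: 6.92
tool_pos: [439.1, -177.3, 54.5]
tcp_rot: [-3.14, -0.006, -0.315]
contact_force: [-0.5, 0.2, -3.8]
grip_width: 66.2
finger_force: 30.0
time: 7.3
tool_pos: [438.6, -177.1, 51.9]
tcp_rot: [-3.14, -0.005, -0.315]
contact_force: [0.6, 0.4, -4.2]
grip_width: 66.5
finger_force: 30.0
```

```bash
python3 -m pendant '{"dp":[[0,0,0.001],[0,0,0.003],[0,0,0.003]],"rotation":[[0,0,0],[0,0,0],[0,0,0]]}'
python3 -m pendant '{"dp":[[0,0,0.001],[0,0,0.002],[0,0,0.002]],"rotation":[[0,0,0],[0,0,0],[0,0,0]]}'
```

```text
time: 7.68
tool_pos: [438.5, -177.0, 48.6]
tcp_rot: [-3.14, -0.004, -0.315]
contact_force: [1.2, -0.0, -4.3]
grip_width: 66.2
finger_force: 30.0
time: 8.05
tool_pos: [438.6, -177.1, 47.0]
tcp_rot: [-3.14, -0.005, -0.315]
contact_force: [-0.7, -0.1, -1.0]
grip_width: 66.0
finger_force: 30.0
```

```bash
python3 -m pendant '{"dp":[[0,0,0.0005],[0,0,0.0005],[0,0,0.0005],[0,0,0.0005],[0,0,0.0005]],"rotation":[[0,0,0],[0,0,0],[0,0,0],[0,0,0],[0,0,0]]}' 0.0918
python3 -m pendant '{"dp":[[0,0,-0.02],[0,0,-0.06],[0,0,-0.11],[0,0,-0.16],[0,0,-0.2],[0,0,-0.2]],"rotation":[[0,0,0],[0,0,0],[0,0,0],[0,0,0],[0,0,0],[0,0,0]]}'
python3 -c "
from h import *
c=wrist('w4')
for b in blobs(c['pixels'],(0,120,90),(8,230,255),(100,20,540,330),300):
    w=np.array([ray(c,*p[0],92) for p in b],dtype=np.float32); print(b.reshape(-1,2).mean(0),cv2.fitEllipse(w))
delta([439.5,72.7,200],0)"
```

```text
time: 8.68
tool_pos: [438.7, -177.1, 46.3]
tcp_rot: [-3.14, -0.005, -0.315]
contact_force: [0.6, -0.2, 0.4]
grip_width: 92.0
finger_force: 0.0
time: 9.43
tool_pos: [438.9, -177.9, 249.4]
tcp_rot: [3.141, -0.012, -0.315]
contact_force: [-0.4, -0.1, 0.3]
grip_width: 91.6
finger_force: 0.0
[314.7174 182.1141] ((440.0794677734375, -177.4581298828125), (62.57236099243164, 63.651607513427734), 67.2667465209961)
t 9.47 at [ 437.9792 -177.277   247.2837] [-3.1407 -0.0075 -0.3152] F [-0.304   0.7099 -0.4667] w 91.8
dp [-0.0764 -0.2381  0.0469] rot [ 0.0003 -0.0076 -0.3152]
```

View pics/w4.png

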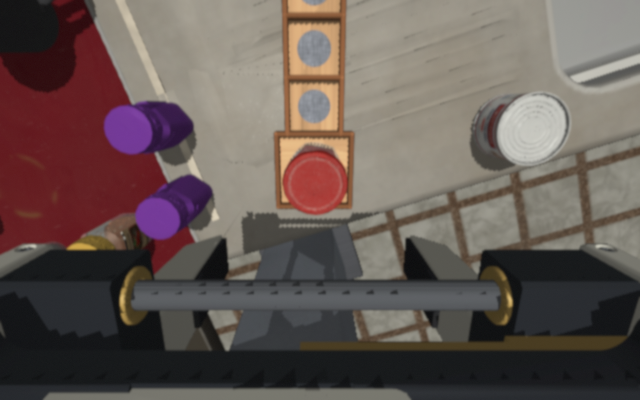

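The jam lid measures (440.1,-177.5), upright and within about 2 mm of the compartment centre. Next is the yellow jar.

```bash
python3 -m pendant '{"dp":[[-0.012,-0.04,0.0],[-0.03,-0.095,0],[-0.05,-0.15,0],[-0.068,-0.205,0],[-0.076,-0.238,0.02],[-0.076,-0.238,0.047],[-0.076,-0.238,0.047],[-0.076,-0.238,0.047]],"rotation":[[0,0,-0.06],[0,0,-0.13],[0,0,-0.2],[0,0,-0.27],[0,0,-0.315],[0,0,-0.315],[0,0,-0.315],[0,0,-0.315]]}' 0.07
python3 -c "
from h import *
c=wrist('w5')
for b in blobs(c['pixels'],(15,90,110),(32,255,255),(200,100,440,280),300):
    w=np.array([ray(c,*p[0],100) for p in b],dtype=np.float32); print(b.reshape(-1,2).mean(0),cv2.minEnclosingCircle(w),cv2.boundingRect(b))
delta([439.7,72.6,43],0)"
```

```text
time: 10.48
tool_pos: [439.5, 72.4, 199.4]
tcp_rot: [3.141, -0.004, -0.001]
contact_force: [-0.3, 0.7, -0.2]
grip_width: 70.3
finger_force: 0.0
[316.6748 199.9387] ((438.82525634765625, 71.51636505126953), 24.37740707397461) (290, 171, 54, 58)
t 10.53 at [439.7607  72.3303 199.7851] [ 3.1415 -0.0056 -0.0011] F [-0.4685 -0.2878  0.8888] w 70.1
dp [-0.0009 -0.0003  0.1568] rot [ 0.0001 -0.0056 -0.0011]
```

View pics/w5.png

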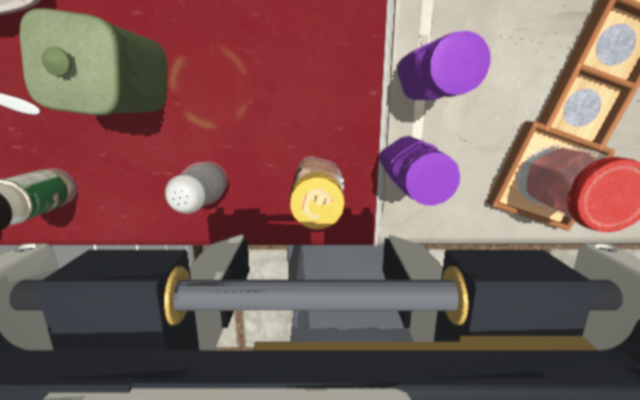

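The yellow cap (317,200) is centred between the fingers, with the purple neighbour clear. I'll descend and grip.

```bash
python3 -m pendant '{"dp":[[0,0,0.05],[0,0,0.1],[0,0,0.13],[0,0,0.15],[0,0,0.157],[0,0,0.157]],"rotation":[[0,0,0],[0,0,0],[0,0,0],[0,0,0],[0,0,0],[0,0,0]]}'
python3 -m pendant '{"dp":[[0,0,0],[0,0,0],[0,0,0],[0,0,0],[0,0,0]],"rotation":[[0,0,0],[0,0,0],[0,0,0],[0,0,0],[0,0,0]]}' 0.02
python3 -m pendant '{"dp":[[0,0,-0.01],[0,0,-0.04],[0,0,-0.09],[0,0,-0.14],[0,0,-0.17],[0,0,-0.17]],"rotation":[[0,0,0],[0,0,0],[0,0,0],[0,0,0],[0,0,0],[0,0,0]]}'
python3 -c "
from h import *
delta([509,-199.6,215],-0.315)"
```

```text
time: 11.28
tool_pos: [440.7, 72.5, 42.8]
tcp_rot: [3.141, -0.006, -0.001]
contact_force: [-0.2, -0.7, 0.5]
grip_width: 69.8
finger_force: 0.0
time: 11.9
tool_pos: [440.6, 72.7, 42.8]
tcp_rot: [3.141, -0.006, -0.0]
contact_force: [0.1, -0.8, 6.7]
grip_width: 46.6
finger_force: 30.0
time: 12.65
tool_pos: [440.3, 72.9, 214.6]
tcp_rot: [3.142, -0.01, -0.0]
contact_force: [-0.4, 0.0, -1.0]
grip_width: 46.7
finger_force: 30.0
t 12.65 at [440.3033  72.8597 214.65  ] [ 3.1416 -0.0101 -0.    ] F [-0.4295  0.0496 -0.9752] w 46.7
dp [0.0687 0.2725 0.0004] rot [-0.0016 -0.01    0.315 ]
```

```bash
python3 -m pendant '{"dp":[[0.006,0.025,0],[0.016,0.065,0],[0.03,0.115,0],[0.042,0.165,0],[0.054,0.215,0],[0.063,0.25,0],[0.069,0.2725,0],[0.069,0.2725,0]],"rotation":[[0,0,0.03],[0,0,0.08],[0,0,0.14],[0,0,0.2],[0,0,0.25],[0,0,0.29],[0,0,0.315],[0,0,0.315]]}'
python3 -c "
from h import *
c=wrist('w6')
delta([509.2,-199.5,58],-0.315)"
```

```text
time: 13.65
tool_pos: [507.6, -200.7, 210.7]
tcp_rot: [-3.14, -0.002, -0.317]
contact_force: [-0.5, 0.5, -1.1]
grip_width: 46.1
finger_force: 30.0
t 13.7 at [ 507.4453 -199.5544  211.0309] [-3.1391 -0.0015 -0.316 ] F [-0.0703  0.932  -0.9982] w 46.7
dp [ 0.0014 -0.0002  0.153 ] rot [-0.0025 -0.0015 -0.001 ]
```

View pics/w6.png

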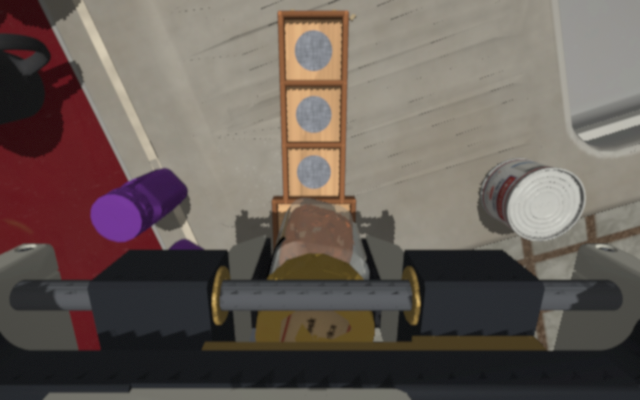

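The yellow jar hangs upright over the tray line, and the small discs are at (314,172), (314,114) and (314,50). Lowering.

```bash
python3 -m pendant '{"dp":[[0.0015,0,0.05],[0.0015,0,0.1],[0.0015,0,0.13],[0.0015,0,0.145],[0.0015,0,0.153],[0.0015,0,0.155],[0.0015,0,0.155]],"rotation":[[0,0,0],[0,0,0],[0,0,0],[0,0,0],[0,0,0],[0,0,0],[0,0,0]]}'
python3 -m pendant '{"dp":[[0,0,0.001],[0,0,0.003],[0,0,0.003],[0,0,0.003]],"rotation":[[0,0,0],[0,0,0],[0,0,0],[0,0,0]]}'
python3 -m pendant '{"dp":[[0,0,0.001],[0,0,0.002],[0,0,0.002]],"rotation":[[0,0,0],[0,0,0],[0,0,0]]}'
```

```text
time: 14.58
tool_pos: [511.0, -200.5, 58.6]
tcp_rot: [-3.14, -0.006, -0.315]
contact_force: [0.1, -0.0, -0.8]
grip_width: 46.4
finger_force: 30.0
time: 15.08
tool_pos: [510.5, -200.3, 54.7]
tcp_rot: [-3.14, -0.005, -0.315]
contact_force: [0.6, -0.2, -1.2]
grip_width: 46.6
finger_force: 30.0
time: 15.45
tool_pos: [510.4, -200.2, 52.5]
tcp_rot: [-3.14, -0.004, -0.315]
contact_force: [-0.6, -0.1, -0.4]
grip_width: 46.9
finger_force: 30.0
```

```bash
python3 -m pendant '{"dp":[[0,0,0.001],[0,0,0.002],[0,0,0.002]],"rotation":[[0,0,0],[0,0,0],[0,0,0]]}'
python3 -m pendant '{"dp":[[0,0,0.001],[0,0,0.0015],[0,0,0.0015]],"rotation":[[0,0,0],[0,0,0],[0,0,0]]}'
```

```text
time: 15.82
tool_pos: [510.5, -200.2, 50.6]
tcp_rot: [-3.14, -0.005, -0.315]
contact_force: [-1.0, -0.6, -0.8]
grip_width: 46.5
finger_force: 30.0
time: 16.2
tool_pos: [510.5, -200.2, 49.2]
tcp_rot: [-3.14, -0.005, -0.315]
contact_force: [0.5, -0.7, -0.6]
grip_width: 46.4
finger_force: 30.0
```

```bash
python3 -m pendant '{"dp":[[0,0,0.0005],[0,0,0.001],[0,0,0.001]],"rotation":[[0,0,0],[0,0,0],[0,0,0]]}'
python3 -m pendant '{"dp":[[0,0,0],[0,0,0],[0,0,0],[0,0,0]],"rotation":[[0,0,0],[0,0,0],[0,0,0],[0,0,0]]}' 0.075
python3 -m pendant '{"dp":[[0,0,-0.02],[0,0,-0.06],[0,0,-0.11],[0,0,-0.16],[0,0,-0.2],[0,0,-0.2]],"rotation":[[0,0,0],[0,0,0],[0,0,0],[0,0,0],[0,0,0],[0,0,0]]}'
python3 -c "
from h import *
c=wrist('w7')
for n,lo,hi,z in (('jam',(0,120,90),(8,230,255),92),('yel',(15,90,110),(32,255,255),106)):
  for b in blobs(c['pixels'],lo,hi,(200,100,440,330),300):
    w=np.array([ray(c,*p[0],z) for p in b],dtype=np.float32); print(n,b.reshape(-1,2).mean(0),cv2.minEnclosingCircle(w))
delta([441,186,220],0)"
```

```text
time: 16.58
tool_pos: [510.7, -200.3, 48.8]
tcp_rot: [-3.14, -0.005, -0.315]
contact_force: [-1.2, 0.5, 5.2]
grip_width: 46.1
finger_force: 30.0
time: 17.08
tool_pos: [510.5, -200.2, 48.1]
tcp_rot: [-3.14, -0.005, -0.315]
contact_force: [-0.2, 0.3, -0.1]
grip_width: 74.4
finger_force: 0.0
time: 17.82
tool_pos: [510.9, -200.9, 251.6]
tcp_rot: [-3.142, -0.012, -0.315]
contact_force: [0.7, -0.7, -0.2]
grip_width: 74.7
finger_force: 0.0
yel [313.0649 184.2312] ((506.5655212402344, -197.00791931152344), 45.65950393676758)
yel [313.8629 120.5543] ((568.801513671875, -218.05081176757812), 27.5119571685791)
t 17.88 at [ 509.8724 -200.4146  249.2562] [-3.1407 -0.0075 -0.3152] F [-0.1433  0.9661 -0.1083] w 75.0
dp [-0.1855 -0.346   0.0282] rot [ 0.0002 -0.0075 -0.3152]
```

View pics/w7.png

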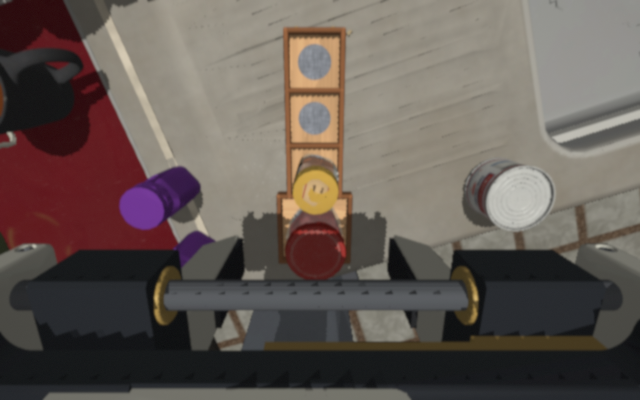

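Yellow stands upright in its compartment with its cap at (317,190), and the jam stands behind it. Next is the salt shaker.

```bash
python3 -m pendant '{"dp":[[-0.018,-0.034,0.0],[-0.045,-0.084,0],[-0.073,-0.136,0],[-0.101,-0.188,0],[-0.129,-0.24,0],[-0.155,-0.29,0.01],[-0.175,-0.326,0.02],[-0.1855,-0.346,0.028]],"rotation":[[0,0,-0.03],[0,0,-0.08],[0,0,-0.13],[0,0,-0.18],[0,0,-0.23],[0,0,-0.27],[0,0,-0.3],[0,0,-0.315]]}' 0.07
python3 -m pendant '{"dp":[[0,0,0],[0,0,0]],"rotation":[[0,0,0],[0,0,0]]}'
python3 -c "
from h import *
c7=np.load('w7.npz');print('yel',ray(c7,317,190,106))
c=wrist('w8')
delta([441,186,40],0)"
```

```text
time: 18.88
tool_pos: [438.8, 188.0, 217.7]
tcp_rot: [3.141, -0.001, 0.003]
contact_force: [0.3, -1.5, -0.0]
grip_width: 70.3
finger_force: 0.0
time: 19.12
tool_pos: [440.4, 185.6, 219.1]
tcp_rot: [3.141, -0.004, -0.001]
contact_force: [0.3, -0.7, -0.5]
grip_width: 70.0
finger_force: 0.0
yel [ 507.3424 -200.988 ]
t 19.18 at [440.6479 185.399  219.4632] [ 3.141  -0.0044 -0.0012] F [ 0.3268 -0.0377  0.5692] w 70.1
dp [-0.0004 -0.0007  0.1795] rot [ 0.0006 -0.0044 -0.0012]
```

View pics/w8.png

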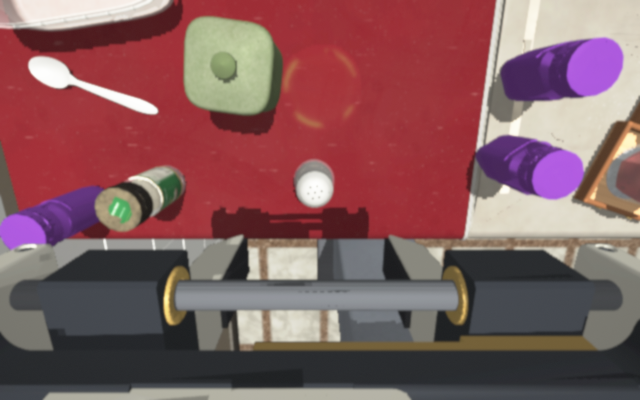

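The salt dome is at (315,185) between the fingers with nothing close. The black jar, with its black cap side and green label, is at (115,210), and its purple neighbour is at (50,215).

```bash
python3 -c "
from h import *
c=np.load('w8.npz');print('salt top',ray(c,315,187,88),'blk',ray(c,116,211,104),'pur',ray(c,22,233,102))
"
python3 -m pendant '{"dp":[[0,0,0.05],[0,0,0.1],[0,0,0.14],[0,0,0.165],[0,0,0.177],[0,0,0.18],[0,0,0.18]],"rotation":[[0,0,0],[0,0,0],[0,0,0],[0,0,0],[0,0,0],[0,0,0],[0,0,0]]}'
```

```text
salt top [442.5134 186.3586] blk [425.4086 358.6356] pur [404.2585 446.8856]
time: 20.05
tool_pos: [442.1, 186.1, 40.5]
tcp_rot: [-3.141, -0.006, -0.001]
contact_force: [0.2, -0.2, -0.1]
grip_width: 70.3
finger_force: 0.0
```

```bash
python3 -m pendant '{"dp":[[0,0,0],[0,0,0],[0,0,0],[0,0,0],[0,0,0]],"rotation":[[0,0,0],[0,0,0],[0,0,0],[0,0,0],[0,0,0]]}' 0.02
python3 -m pendant '{"dp":[[0,0,-0.01],[0,0,-0.04],[0,0,-0.09],[0,0,-0.14],[0,0,-0.17],[0,0,-0.18],[0,0,-0.18]],"rotation":[[0,0,0],[0,0,0],[0,0,0],[0,0,0],[0,0,0],[0,0,0],[0,0,0]]}'
python3 -c "
from h import *
delta([568.4,-218.8,220],-0.315)"
```

```text
time: 20.68
tool_pos: [441.6, 186.3, 40.0]
tcp_rot: [-3.142, -0.005, -0.0]
contact_force: [0.7, 0.3, 1.3]
grip_width: 37.4
finger_force: 29.7
time: 21.55
tool_pos: [440.3, 186.2, 219.6]
tcp_rot: [3.141, -0.005, -0.0]
contact_force: [0.5, -0.2, -0.3]
grip_width: 37.3
finger_force: 29.5
t 21.55 at [440.3214 186.1774 219.6458] [ 3.1415 -0.005  -0.0002] F [ 0.5109 -0.2131 -0.3488] w 37.3
dp [0.1282 0.4049 0.0003] rot [-0.0007 -0.0049  0.3148]
```

```bash
python3 -c "
from h import *
c=wrist('w9');h=cv2.cvtColor(c['pixels'],cv2.COLOR_RGB2HSV)
for r in range(120,300,15): print(r,h[r,316],h[r,300],h[r,332])
"
```

```text
120 [  1 152 176] [  6 150 177] [179 166 171]
135 [178 168 168] [178 171 166] [178 171 164]
150 [179 166 167] [179 166 169] [178 174 163]
165 [178 166 166] [178 171 166] [178 177 164]
180 [178 176 164] [178 174 164] [178 180 164]
195 [178 179 162] [178 178 165] [178 178 163]
210 [177  76 117] [178 156  85] [177 168  88]
225 [ 23  15 149] [ 19  14 143] [ 17  16 140]
240 [ 18  17 148] [ 18  17 147] [ 23  14 146]
255 [ 30  11 119] [ 20  16 143] [ 19  15 132]
270 [ 30   9 141] [ 25  10 152] [ 25   9 162]
285 [103  15 121] [108  11 120] [105  13 120]
```

```bash
python3 -m pendant '{"dp":[[0.009,0.03,0],[0.024,0.075,0],[0.041,0.13,0],[0.058,0.185,0],[0.075,0.238,0],[0.092,0.29,0],[0.107,0.34,0],[0.12,0.38,0]],"rotation":[[0,0,0.02],[0,0,0.06],[0,0,0.1],[0,0,0.15],[0,0,0.2],[0,0,0.25],[0,0,0.28],[0,0,0.315]]}'
python3 -c "
from h import *
delta([568.4,-218.8,220],-0.315)"
```

```text
time: 22.6
tool_pos: [560.0, -195.7, 218.0]
tcp_rot: [-3.14, -0.001, -0.318]
contact_force: [0.4, -0.4, -0.5]
grip_width: 37.5
finger_force: 29.5
t 22.6 at [ 560.0165 -195.6852  217.9918] [-3.1396 -0.001  -0.3175] F [ 0.3658 -0.3544 -0.5454] w 37.5
dp [ 0.0152  0.0193 -0.002 ] rot [-0.002  -0.001  -0.0025]
```

```bash
python3 -m pendant '{"dp":[[0.008,0.01,0],[0.014,0.019,0],[0.014,0.019,0],[0.014,0.019,0]],"rotation":[[0,0,0],[0,0,0],[0,0,0],[0,0,0]]}'
python3 -c "
from h import *
delta([568.4,-218.8,58],-0.315)
c=wrist('w10')"
```

```text
time: 23.1
tool_pos: [567.8, -215.0, 220.5]
tcp_rot: [-3.14, -0.004, -0.314]
contact_force: [-0.2, 0.2, -0.7]
grip_width: 37.3
finger_force: 29.5
t 23.1 at [ 567.7696 -215.0199  220.5207] [-3.1398 -0.0044 -0.3139] F [-0.2497  0.1592 -0.7117] w 37.3
dp [0.0011 0.0037 0.1625] rot [-0.0018 -0.0044  0.0011]
```

View pics/w10.png

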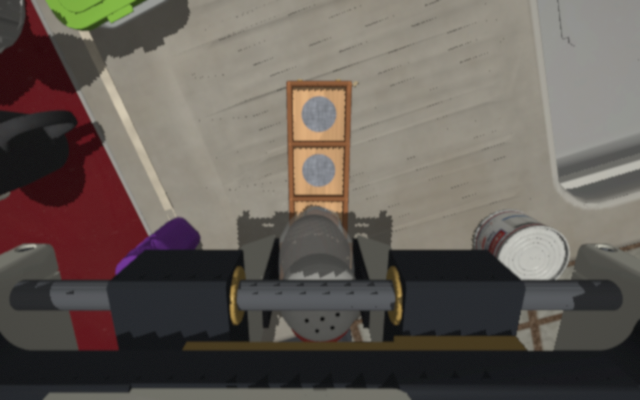

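The shaker hangs upright over the tray, and the disc of the end compartment is at (319,113). Lowering into the middle one.

```bash
python3 -m pendant '{"dp":[[0.001,0.004,0.02],[0.001,0.004,0.07],[0.001,0.004,0.11],[0.001,0.004,0.14],[0.001,0.004,0.155],[0.001,0.004,0.163],[0.001,0.004,0.163]],"rotation":[[0,0,0],[0,0,0],[0,0,0],[0,0,0],[0,0,0],[0,0,0],[0,0,0]]}'
python3 -m pendant '{"dp":[[0,0,0.002],[0,0,0.004],[0,0,0.004],[0,0,0.004]],"rotation":[[0,0,0],[0,0,0],[0,0,0],[0,0,0]]}'
python3 -m pendant '{"dp":[[0,0,0.002],[0,0,0.004],[0,0,0.004],[0,0,0.004]],"rotation":[[0,0,0],[0,0,0],[0,0,0],[0,0,0]]}'
```

```text
time: 24.02
tool_pos: [568.8, -220.3, 58.0]
tcp_rot: [-3.14, -0.006, -0.315]
contact_force: [-0.4, -0.7, -0.8]
grip_width: 37.5
finger_force: 29.5
time: 24.52
tool_pos: [568.5, -220.4, 53.7]
tcp_rot: [-3.14, -0.005, -0.315]
contact_force: [0.0, 0.3, -0.3]
grip_width: 37.9
finger_force: 29.5
time: 25.02
tool_pos: [568.5, -220.3, 49.5]
tcp_rot: [-3.14, -0.005, -0.315]
contact_force: [0.1, 0.3, -0.3]
grip_width: 37.4
finger_force: 29.5
```

Expected touch is at about TCP 46, or a little lower if it slid in the grip.

```bash
python3 -m pendant '{"dp":[[0,0,0.001],[0,0,0.002],[0,0,0.002]],"rotation":[[0,0,0],[0,0,0],[0,0,0]]}'
python3 -m pendant '{"dp":[[0,0,0.001],[0,0,0.0015],[0,0,0.0015]],"rotation":[[0,0,0],[0,0,0],[0,0,0]]}'
```

```text
time: 25.4
tool_pos: [568.4, -220.3, 47.4]
tcp_rot: [-3.14, -0.005, -0.315]
contact_force: [0.3, 0.5, -0.2]
grip_width: 37.4
finger_force: 29.5
time: 25.78
tool_pos: [568.5, -220.3, 46.0]
tcp_rot: [-3.14, -0.005, -0.315]
contact_force: [-0.0, 0.6, -1.7]
grip_width: 37.8
finger_force: 29.6
```

```bash
python3 -m pendant '{"dp":[[0,0,0.0005],[0,0,0.001],[0,0,0.001]],"rotation":[[0,0,0],[0,0,0],[0,0,0]]}'
python3 -m pendant '{"dp":[[0,0,0.0005],[0,0,0.001],[0,0,0.001]],"rotation":[[0,0,0],[0,0,0],[0,0,0]]}'
```

```text
time: 26.15
tool_pos: [568.8, -220.5, 45.9]
tcp_rot: [-3.14, -0.006, -0.315]
contact_force: [-1.5, 1.6, 6.1]
grip_width: 37.7
finger_force: 30.0
time: 26.52
tool_pos: [569.2, -220.6, 45.9]
tcp_rot: [-3.14, -0.007, -0.315]
contact_force: [-2.0, 2.2, 12.0]
grip_width: 37.5
finger_force: 30.4
```

```bash
python3 -m pendant '{"dp":[[0,0,-0.001],[0,0,-0.001],[0,0,-0.001],[0,0,-0.001],[0,0,-0.001]],"rotation":[[0,0,0],[0,0,0],[0,0,0],[0,0,0],[0,0,0]]}' 0.07
python3 -m pendant '{"dp":[[0,0,-0.01],[0,0,-0.04],[0,0,-0.09],[0,0,-0.14],[0,0,-0.19],[0,0,-0.2],[0,0,-0.2]],"rotation":[[0,0,0],[0,0,0],[0,0,0],[0,0,0],[0,0,0],[0,0,0],[0,0,0]]}'
python3 -c "
from h import *
c=wrist('w11'); h=cv2.cvtColor(c['pixels'],cv2.COLOR_RGB2HSV)
# expected pixel of points in the world
f=200/np.tan(np.radians(c['vfov'])/2)
def px(p):
    q=np.linalg.inv(c['pose'])@np.array([*p,1]); return c['cx']+f*q[0]/-q[2], c['cy']-f*q[1]/-q[2]
u,v=px((568.4,-218.8,96)); print('salt top expected',u,v)
for b in blobs(c['pixels'],(0,0,120),(180,45,255),(280,130,360,235),60):
    x=b.reshape(-1,2); print(x.min(0),x.max(0),x.mean(0),ray(c,*x.mean(0),92))
delta([427,355,250],1.57)"
```

```text
time: 27.15
tool_pos: [568.4, -220.3, 44.8]
tcp_rot: [-3.14, -0.005, -0.315]
contact_force: [-0.2, -0.6, -0.2]
grip_width: 69.8
finger_force: 0.0
time: 28.02
tool_pos: [567.5, -220.3, 245.7]
tcp_rot: [-3.14, -0.006, -0.315]
contact_force: [0.1, -0.3, -0.8]
grip_width: 70.0
finger_force: 0.0
salt top expected 314.17180224416364 184.2815894475704
[298 168] [331 199] [315.117  184.4362] [ 567.0474 -219.2986]
[299 153] [328 167] [313.1143 158.9571] [ 591.169  -225.1936]
[343 130] [359 213] [351.0663 171.301 ] [ 568.6582 -255.9338]
[280 130] [285 211] [281.8284 170.7278] [ 589.6943 -193.28  ]
t 28.07 at [ 567.0123 -220.0631  244.2366] [-3.1399 -0.0035 -0.3153] F [-0.8053  0.1187 -0.059 ] w 70.0
dp [-0.3114 -0.5033 -0.006 ] rot [ 0.0021 -0.004  -1.8853]
```

View pics/w11.png

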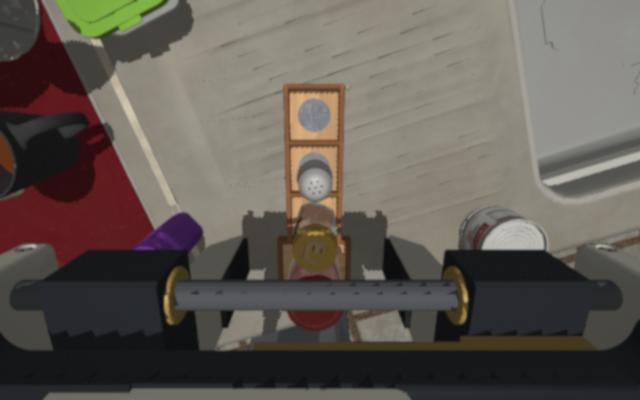

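Salt stands at its expected spot, with the dome at (315,184) against a predicted (314,184). Yellow and jam are in place. On to the black jar.

```bash
python3 -m pendant '{"dp":[[-0.015,-0.025,-0.01],[-0.04,-0.065,-0.02],[-0.07,-0.11,-0.03],[-0.1,-0.16,-0.03],[-0.13,-0.21,-0.03],[-0.16,-0.26,-0.03],[-0.19,-0.31,-0.03],[-0.22,-0.356,-0.03]],"rotation":[[0,0,-0.05],[0,0,-0.15],[0,0,-0.3],[0,0,-0.45],[0,0,-0.6],[0,0,-0.75],[0,0,-0.9],[0,0,-1.05]]}'
python3 -c "
from h import *
delta([427,345,260],1.57)"
```

```text
time: 29.08
tool_pos: [466.4, 188.9, 273.7]
tcp_rot: [3.139, -0.002, 0.742]
contact_force: [0.6, 0.6, -0.2]
grip_width: 70.2
finger_force: 0.0
t 29.07 at [466.4269 188.8822 273.6658] [ 3.1395 -0.0021  0.7419] F [ 0.5634  0.6046 -0.1826] w 70.2
dp [ 0.0764 -0.1418  0.0135] rot [ 0.0029 -0.0011 -0.8281]
```

```bash
python3 -m pendant '{"dp":[[0.019,-0.035,0],[0.038,-0.07,0],[0.057,-0.105,0],[0.076,-0.141,0],[0.076,-0.141,0.014],[0.076,-0.141,0.014],[0.076,-0.141,0.014]],"rotation":[[0,0,-0.17],[0,0,-0.34],[0,0,-0.5],[0,0,-0.67],[0,0,-0.83],[0,0,-0.83],[0,0,-0.83]]}'
python3 -c "
from h import *
c=wrist('w12'); delta([427,355,42],1.57)
f=200/np.tan(np.radians(c['vfov'])/2)
q=np.linalg.inv(c['pose'])@np.array([427,355,104,1]); print(c['cx']+f*q[0]/-q[2], c['cy']-f*q[1]/-q[2])"
```

```text
time: 29.95
tool_pos: [430.0, 341.8, 260.3]
tcp_rot: [3.137, 0.0, 1.562]
contact_force: [0.0, -0.7, -0.2]
grip_width: 69.9
finger_force: 0.0
t 30.0 at [430.3479 341.718  260.5539] [ 3.1365 -0.      1.5622] F [-0.0291  0.0082  0.6395] w 69.8
dp [ 0.0132 -0.0046  0.2185] rot [ 0.0051  0.     -0.0078]
312.03424879516785 169.53569704126562
```

View pics/w12.png

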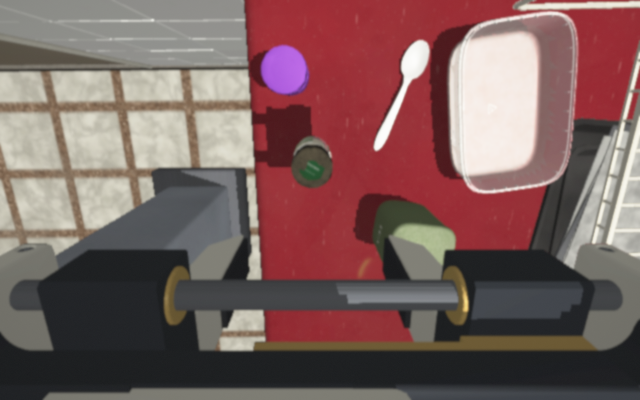

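The black cap is at (313,168), matching the predicted (312,169.5). The purple jar (285,70) and the canister (415,225) are clear of the finger line, so I'll descend and grip.

```bash
python3 -m pendant '{"dp":[[0.014,-0.0025,0.03],[0.0145,-0.0025,0.08],[0.0145,-0.0025,0.13],[0.0145,-0.0025,0.18],[0.0145,-0.0025,0.205],[0.0145,-0.0025,0.2185],[0.0145,-0.0025,0.2185],[0.0145,-0.0025,0.2185]],"rotation":[[0.004,0,0],[0.004,0,0],[0.004,0,0],[0.004,0,0],[0.004,0,0],[0.004,0,0],[0.004,0,0],[0.004,0,0]]}'
python3 -m pendant '{"dp":[[0,0,0],[0,0,0],[0,0,0],[0,0,0],[0,0,0]],"rotation":[[0,0,0],[0,0,0],[0,0,0],[0,0,0],[0,0,0]]}' 0.02
python3 -m pendant '{"dp":[[0,0,-0.01],[0,0,-0.04],[0,0,-0.09],[0,0,-0.14],[0,0,-0.18],[0,0,-0.19],[0,0,-0.19]],"rotation":[[0,0,0],[0,0,0],[0,0,0],[0,0,0],[0,0,0],[0,0,0],[0,0,0]]}'
python3 -c "
from h import *
delta([627.6,-238.1,235],-0.315)"
```

```text
time: 31.0
tool_pos: [430.1, 356.9, 43.1]
tcp_rot: [3.138, -0.001, 1.564]
contact_force: [-0.0, -0.6, 0.4]
grip_width: 70.3
finger_force: 0.0
time: 31.62
tool_pos: [429.0, 356.4, 41.9]
tcp_rot: [3.141, 0.0, 1.565]
contact_force: [-1.5, -0.3, 2.9]
grip_width: 39.7
finger_force: 30.0
time: 32.5
tool_pos: [428.8, 356.3, 231.5]
tcp_rot: [3.14, 0.0, 1.565]
contact_force: [0.6, -0.0, -2.7]
grip_width: 39.6
finger_force: 30.0
t 32.5 at [428.8384 356.2975 231.5374] [3.1405 0.0001 1.5648] F [ 0.5544 -0.0397 -2.7004] w 39.6
dp [-0.5932  0.2023 -0.0032] rot [ 0.0009 -0.001   1.8798]
```

```bash
python3 -m pendant '{"dp":[[-0.025,0.008,0],[-0.065,0.022,0],[-0.11,0.037,0],[-0.16,0.054,0],[-0.21,0.071,0],[-0.26,0.088,0],[-0.31,0.105,0],[-0.36,0.122,0]],"rotation":[[0,0,0.05],[0,0,0.16],[0,0,0.3],[0,0,0.45],[0,0,0.6],[0,0,0.75],[0,0,0.9],[0,0,1.05]]}'
python3 -c "
from h import *
delta([627.6,-238.1,235],-0.315)"
```

```text
time: 33.5
tool_pos: [548.2, -5.9, 229.5]
tcp_rot: [-3.14, 0.002, 0.51]
contact_force: [1.3, 0.5, -1.4]
grip_width: 40.1
finger_force: 30.0
t 33.5 at [548.1776  -5.8895 229.4769] [-3.1395  0.0024  0.5097] F [ 1.2692  0.4972 -1.4401] w 40.1
dp [-0.044   0.2414 -0.0059] rot [-0.001   0.0031  0.8247]
```

```bash
python3 -m pendant '{"dp":[[-0.008,0.048,0],[-0.016,0.096,0],[-0.025,0.143,0],[-0.034,0.19,0],[-0.04,0.222,0],[-0.044,0.241,0],[-0.044,0.241,0],[-0.044,0.241,0]],"rotation":[[0,0,0.15],[0,0,0.3],[0,0,0.45],[0,0,0.6],[0,0,0.73],[0,0,0.825],[0,0,0.825],[0,0,0.825]]}'
python3 -c "
from h import *
delta([627.6,-238.1,60],-0.315)"
```

```text
time: 34.5
tool_pos: [628.6, -234.7, 230.5]
tcp_rot: [-3.14, 0.002, -0.308]
contact_force: [0.3, 0.1, -1.3]
grip_width: 39.7
finger_force: 30.0
t 34.5 at [ 628.6196 -234.6718  230.4609] [-3.1405  0.0018 -0.3079] F [ 0.2719  0.091  -1.2994] w 39.7
dp [0.0004 0.0038 0.1705] rot [-0.0011  0.0018  0.0071]
```

```bash
python3 -m pendant '{"dp":[[0,0.003,0.02],[0,0.003,0.07],[0,0.003,0.12],[0,0.003,0.15],[0,0.003,0.163],[0,0.003,0.171],[0,0.003,0.171],[0,0.003,0.171]],"rotation":[[0,0,0.007],[0,0,0.007],[0,0,0.007],[0,0,0.007],[0,0,0.007],[0,0,0.007],[0,0,0.007],[0,0,0.007]]}'
python3 -m pendant '{"dp":[[0,0,0.002],[0,0,0.004],[0,0,0.006],[0,0,0.007],[0,0,0.007],[0,0,0.007]],"rotation":[[0,0,0],[0,0,0],[0,0,0],[0,0,0],[0,0,0],[0,0,0]]}'
```

```text
time: 35.5
tool_pos: [629.1, -238.9, 62.4]
tcp_rot: [3.141, -0.003, -0.317]
contact_force: [-0.1, 0.8, -0.3]
grip_width: 39.2
finger_force: 30.0
time: 36.25
tool_pos: [628.5, -238.6, 54.0]
tcp_rot: [-3.141, -0.001, -0.317]
contact_force: [-0.3, -0.0, -0.9]
grip_width: 39.6
finger_force: 30.0
```

Position is within 1 mm of the compartment centre. Creeping down; touch is expected at about TCP 48.

```bash
python3 -m pendant '{"dp":[[0,0,0.001],[0,0,0.002],[0,0,0.003],[0,0,0.004],[0,0,0.004],[0,0,0.004]],"rotation":[[0,0,0],[0,0,0],[0,0,0],[0,0,0],[0,0,0],[0,0,0]]}'
python3 -m pendant '{"dp":[[0,0,0.001],[0,0,0.0015],[0,0,0.0015]],"rotation":[[0,0,0],[0,0,0],[0,0,0]]}'
python3 -m pendant '{"dp":[[0,0,0.0005],[0,0,0.001],[0,0,0.001]],"rotation":[[0,0,0],[0,0,0],[0,0,0]]}'
```

```text
time: 37.0
tool_pos: [628.5, -238.6, 50.0]
tcp_rot: [-3.141, -0.001, -0.317]
contact_force: [0.4, 0.1, -1.7]
grip_width: 39.8
finger_force: 30.0
time: 37.38
tool_pos: [628.4, -238.6, 48.4]
tcp_rot: [-3.141, -0.001, -0.317]
contact_force: [-1.0, 0.2, -1.0]
grip_width: 39.6
finger_force: 30.0
time: 37.75
tool_pos: [628.5, -238.6, 47.9]
tcp_rot: [-3.141, -0.001, -0.317]
contact_force: [-1.1, 0.4, 3.4]
grip_width: 40.0
finger_force: 30.0
```

```bash
python3 -m pendant '{"dp":[[0,0,-0.0005],[0,0,-0.0005],[0,0,-0.0005],[0,0,-0.0005],[0,0,-0.0005]],"rotation":[[0,0,0],[0,0,0],[0,0,0],[0,0,0],[0,0,0]]}' 0.07
python3 -m pendant '{"dp":[[0,0,-0.01],[0,0,-0.04],[0,0,-0.09],[0,0,-0.14],[0,0,-0.19],[0,0,-0.2],[-0.03,0,-0.2],[-0.06,0,-0.2]],"rotation":[[0,0,0],[0,0,0],[0,0,0],[0,0,0],[0,0,0],[0,0,0],[0,0,0],[0,0,0]]}'
python3 - <<'E'
from h import *
c=wrist('w13')
f=200/np.tan(np.radians(c['vfov'])/2)
h=cv2.cvtColor(c['pixels'],cv2.COLOR_RGB2HSV)
def px(p):
    q=np.linalg.inv(c['pose'])@np.array([*p,1]); return np.array([c['cx']+f*q[0]/-q[2], c['cy']-f*q[1]/-q[2]])
for n,p,s in (('blk',(627.6,-238.1),110),('salt',(568.4,-218.8),92),('yel',(509.2,-199.5),106)):
    u,v=px((*p,s)); print(n,u,v)
    i,j=int(v),int(u)
    print(h[i,j-32:j+33:4].tolist() if n=='blk' else '')
    if n=='blk': print(h[i-40:i+41:5,j].tolist())
m=cv2.inRange(h,np.array((0,0,0)),np.array((180,255,90)))
u,v=px((627.6,-238.1,110)); u,v=int(u),int(v)
m=cv2.inRange(cv2.cvtColor(c['pixels'],cv2.COLOR_RGB2GRAY)[v-60:v+60,u-35:u+35],0,95)
for b in cv2.findContours(m,cv2.RETR_EXTERNAL,cv2.CHAIN_APPROX_NONE)[0]:
    if cv2.contourArea(b)>60: x=b.reshape(-1,2)+[u-35,v-60]; print(cv2.contourArea(b),x.min(0),x.max(0),ray(c,*(x.min(0)+x.max(0))/2,110))
E
```

```text
time: 38.38
tool_pos: [628.4, -238.6, 47.9]
tcp_rot: [-3.141, -0.001, -0.317]
contact_force: [0.5, -0.8, -0.3]
grip_width: 70.0
finger_force: 0.0
time: 39.38
tool_pos: [570.2, -219.5, 247.3]
tcp_rot: [-3.141, 0.0, -0.317]
contact_force: [-0.5, -0.3, 0.3]
grip_width: 69.5
finger_force: 0.0
blk 315.63648751885506 119.38264275183417
[[19, 34, 143], [12, 141, 137], [15, 113, 162], [20, 76, 101], [20, 72, 99], [24, 69, 96], [23, 69, 104], [61, 77, 129], [64, 87, 138], [63, 80, 140], [56, 81, 116], [45, 80, 99], [23, 69, 103], [20, 75, 106], [15, 115, 109], [12, 138, 137], [20, 32, 145]]
[[22, 31, 146], [17, 39, 139], [13, 112, 125], [14, 107, 133], [17, 86, 145], [20, 73, 108], [24, 72, 110], [52, 77, 120], [64, 87, 138], [66, 114, 125], [66, 122, 117], [55, 98, 102], [27, 71, 94], [18, 85, 81], [15, 111, 85], [14, 73, 84], [110, 8, 100]]
salt 315.7785838630258 184.20368813049313

yel 315.9357738497693 249.14481842298926

128.5 [299 164] [331 178] [ 584.5948 -223.3606]
1351.5 [289  90] [341 178] [ 615.9277 -233.6772]
```

```bash
python3 -m pendant '{"dp":[[0,0,0],[0,0,0],[0,0,0]],"rotation":[[0,0,0],[0,0,0],[0,0,0]]}'; python3 -c "
from plant import workorder
print(workorder.close_job())"
```

```text
time: 39.8
tool_pos: [571.8, -220.1, 247.5]
tcp_rot: [-3.141, -0.001, -0.317]
contact_force: [-0.3, -0.1, -0.7]
grip_width: 70.0
finger_force: 0.0
the job is handed in; nothing more can be done
None
```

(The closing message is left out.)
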